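# Feel out the tight place in a film cutter's slide

### The job

The slide cutter on the film dispenser has a tight place somewhere along its rail. Take the cutter carriage by its green grip and stroke it gently through its full travel, out until it meets the rubber buffer at the red end cap and then all the way back until it meets the buffer at the green end cap, without ramming either buffer. Then leave the carriage standing squarely on the tight place you felt, to show the fitter where it is, let go, and leave everything else on the bench where it is.

Things in the scene. Friction and masses are not known exactly. Their poses are not given: they have to be found in the camera images.
- dispenser: Stainless film dispenser without its roll, 440 mm long (own y) x 165 mm deep (own x) x 104 mm high, fixed to the bench. Origin: centre of its underside on the bench; own z up. The rail with the cutter carriage runs along its front long side (the -x side), parallel to own y. Nothing of it behind the rail is higher than 104 mm.
- rail: Aluminium channel rail, 412 mm long (own y) x 26 mm wide x 20 mm high, its top 70 mm above the bench, fixed to the dispenser, with a green end cap at its -y end and a red end cap at its +y end (cap tops 80 mm above the bench). Origin: middle of its length and width, on its underside, 50 mm above the bench. Axes as the dispenser's.
- rail_mid (a point): Middle of the rail's top, axes as the rail's. The channel has one tight place, unseen, its middle somewhere between 50 mm to the -y side and 80 mm to the +y side of this point: there the drag on the carriage rises from about 2 N to about 11 to 14 N within 18 mm, and falls off again beyond. There is no other, and the carriage stays where it is let go.
- carriage: Cutter carriage that slides along the rail's y: black saddle 60 mm long (along the rail) x 34 mm wide, its top 82 mm above the bench, with an upright green grip. Origin: on the rail's top at the saddle's middle. It meets the buffer of the green cap at 150 mm from the rail's middle towards -y, that of the red cap at 150 mm towards +y. It starts 20 to 60 mm from the green end's buffer.
- grip (a point): Centre of the carriage's upright green grip, 104 mm above the bench: the grip is 26 mm along the rail, 18 mm across it and 44 mm tall, from 82 to 126 mm above the bench, on the middle of the saddle. Axes as the rail's. There is free room on both sides along the rail and across it at this height.
- home_buffer: Rubber buffer, 20 x 12 x 8 mm, on the rail's top before the green end cap. Origin: centre of the face that the carriage meets, 75.5 mm above the bench. Springy, about 4 N per mm; a push of more than 20 N spoils it.
- far_buffer: The same rubber buffer before the red end cap. Origin: centre of the face that the carriage meets. About 4 N per mm; a push of more than 20 N spoils it.
- brush: Cleaning brush lying on the bench in front of the dispenser; leave alone. Origin under its middle.
- oil: Small oil bottle, 42 mm across, 110 mm tall, standing in front of the dispenser; leave alone. Origin under its centre.
- film_carton: Cardboard carton of film, 52 x 315 x 52 mm, lying behind the dispenser; leave alone. Origin under its centre.
- tin_a: Food tin with red label, 74 mm across, 109 mm tall, to the left; leave alone. Origin under its centre.
- tin_b: Food tin with blue label, 74 mm across, 109 mm tall, to the left; leave alone. Origin under its centre.
- jar: Jar with yellow cap, 72 mm across, 120 mm tall, to the right; leave alone. Origin under its centre.
- screwdriver: Screwdriver lying to the right; leave alone. Origin under its middle.

How it is judged:
On the way, in this order (a step that is already met when the one before it is completed fails the run):
1. the carriage is run out against the buffer at the red end cap (touching it with at least 1.5 N) (contact force between carriage and far_buffer above 1.5 N), for 0.1 s.
2. the carriage is run back against the buffer at the green end cap (touching it with at least 1.5 N) (contact force between carriage and home_buffer above 1.5 N), for 0.1 s.
At the end, for the whole second after the job is handed in: The carriage stands still on the tight place of the rail, within about 13 mm of its middle (the tight rail presses on the carriage with more than 8 N there), away from both buffers, and has been let go (contact force between rail and carriage above 8 N and linear speed of carriage below 0.005 m/s and contact force between carriage and home_buffer below 0.2 N and contact force between carriage and far_buffer below 0.2 N); the robot touches nothing.
It fails at once if a rubber buffer is rammed with more than 20 N (contact force between carriage and home_buffer above 20 N or contact force between carriage and far_buffer above 20 N).
It fails at once if something else on the bench is moved by more than 25 mm (distance of any of brush, oil, film_carton, tin_a, tin_b, jar, screwdriver from where it was at the start of the episode above 0.025 m).
It also fails if it takes over 72 s, if anything falls off the work surface, if the arm or the gripper's body presses on something with over 40 N, if the wrist force passes 120 N, or if a joint passes its speed limit or range.

### The arm

A 7-joint arm with a two-finger parallel gripper is mounted at the origin on the work surface. World frame = base frame: x ahead of the robot, y to its left, z up, the work surface at z = 0. Lengths are in m, angles in rad, forces in N, time in s.
With the tool pointing down it reaches from about 0.425 to 0.925 m from the base axis. Payload 6.8 kg.
Tool frame: the origin (TCP) lies between the finger pads; the fingertips stand 14 mm ahead of it and the grasp point (between the pads) lies 5 mm behind it; z points along the fingers, y is the line along which they close (so a half turn about z gives the same grasp; the last joint's range is limited). The gripper opens to 85 mm and grips with 20 to 120 N. Pads are 22 mm wide; open, the fingers measure 114 mm over their backs; the gripper's body (76 mm by 85 mm) begins 54 mm behind the grasp point. The pads swing forward as they close: fully open they stand 13 mm farther back than shut.
Start: joints at [-0.108, 0.477, 0.022, 1.555, -0.011, 1.109, -0.083], TCP at [0.675, 0, 0.245] pointing down, gripper open.
Joint ranges: [-2.96, 2.96], [-0.34, 2.1], [-1.41, 1.46], [0.24, 2.44], [-1.37, 4.51], [0.17, 1.92], [-2.96, 2.96]. Speed limits (rad/s): [2.39, 2.39, 3.14, 3.14, 3.14, 3.14, 3.14].

### API

Orientations are given as a rotation vector (axis times angle).
In Python, from bench import r, eyes, ticket gives the robot as it stands. The module is installed in compiled form; this text tells all that it offers.
- The arm moves only by the tool arm_command, never from a script. Its argument "plan" is text: rows parted by semicolons, each of 4 numbers parted by spaces: the shift along the tool's x, y, z in m, then the turn about the tool's z in degrees. In form: tx ty tz yaw; .... A call has 1 to 20 rows; each row shifts and turns the commanded pose from where the row before left it, along the tool's axes as they then stand; what a row does not reach is not made up. A row lasts 1/8 s, in which the tool goes at most 62.5 mm and 10.7 degrees, less where a joint would pass 70% of its speed; a pose out of reach is approached as far as the arm can. A call is refused whole if a number of a shift passes 0.0625 or a number of a turn 10.7, either way. A call with a gripper value outside its range is refused whole. "hand" is the closure, from -1 (fully open) to 1 (shut), set as the call begins (left out, the last holds). The fingers move at their own pace and stop on an object; "grip_force" is the grip in N (left out, the last holds). Time passes only in rows, so rows that do not move let the fingers close. It gives the time, the measured TCP pose, the force, the opening and the grip force at its end, in the units of the state.
- r.get_obs(): the state, without advancing time (a new reading comes with each control period).
- eyes.grab_frame(name): name is "scene" or "side" or "wrist"; returns (picture, depth): 384x512x3 uint8, red, green, blue; 384x512 float32, m along the optical axis (not along the pixel's ray), 0 where there is no reading.
- eyes.calibration(name): a dict with "fov_y" (degrees; the focal length in pixels is half the picture's height over the tangent of half this angle, whatever the lens; pixels are square), "cx", "cy" (the principal point, pixels), "k1" (the pictures are not rectified: a ray, as slopes to the right and down, at radius r is drawn at 1 + k1 r^2 times it, then the intrinsics apply), "origin" and "attitude" of the camera in the world; the wrist camera has in their place "tool_from_camera" (4x4, takes a point from camera to tool coordinates, whose origin is the TCP and whose axes are the flange's). Camera axes: x right, y up, looking along -z (the intrinsics and any distortion apply to the point x, -y, -z); pixel columns grow to the right and rows downward; lengths in m; the calibration is good to about 2 mm. A picture is of the moment at which its call begins: read the wrist's pose just before it. calibration takes no time and is no camera call.
- ticket.hand_in(): hands the job in; it is judged then, once.
The state is a dict: "clock": time; "joints": joint angles; "qvel": joint speeds; "tau": joint torques, N m; "tcp_pos": TCP position; "orientation": TCP orientation; "contact_force": force on the tool from outside, world axes, zero at the start; "moment": the same for the moment, N m; "grip_width": finger opening in m; "gripper_force": force on a finger pad.
Only numpy, scipy, OpenCV 4.12 (cv2) and the standard library are available. Lean on these libraries where they do the work, as an engineer would, in place of code of your own. Each camera call takes 0.05 s, during which the arm holds its last target. There are 200 camera calls.

## Working session

There is one attempt and no reset: what is moved stays moved. The work goes in short steps, Python scripts to look and compute and a tool call to move; the robot and the scene stay as the last step left them, time stands still between calls to the robot, and variables do not carry over. Pictures are saved under pics/ and viewed, at most 10 in all, crops included, and the job is handed in when it is done.

Besides the shell and the picture viewer there is one more tool, called after "Request:" as a command line: name --argument value ..., lists and objects as JSON in quotes. arm_command: Moves the arm, as the interface text tells. Its arguments: {"type":"object","properties":{"plan":{"type":"string"},"hand":{"type":"number"},"grip_force":{"type":"number"}},"required":["plan"]}

```bash
mkdir -p pics; cat > h.py <<'E'
import numpy as np, cv2
from scipy.spatial.transform import Rotation as R
from bench import r, eyes, ticket
def cal(n):
    c=eyes.calibration(n); f=192/np.tan(np.radians(c["fov_y"])/2); return c,f
def points(n,depth,o=None):
    c,f=cal(n)
    K=np.array([[f,0,c["cx"]],[0,f,c["cy"]],[0,0,1.]])
    v,u=np.mgrid[0:384,0:512]
    s=cv2.undistortPoints(np.stack([u,v],-1).reshape(-1,1,2).astype(float),K,np.array([c["k1"],0,0,0.])).reshape(384,512,2)
    P=np.stack([s[...,0]*depth,-s[...,1]*depth,-depth],-1)
    if "origin" in c:
        A=np.array(c["attitude"],float)
        M=A if A.shape==(3,3) else R.from_rotvec(A).as_matrix()
        return P@M.T+np.array(c["origin"])
    T=np.array(c["tool_from_camera"]); M=R.from_rotvec(o["orientation"]).as_matrix()
    return (P@T[:3,:3].T+T[:3,3])@M.T+np.array(o["tcp_pos"])
E
python3 - <<'E'
from h import *
o=r.get_obs(); print({k:np.round(v,3) for k,v in o.items()})
for n in("scene","side"):
    c,f=cal(n); print(n,c)
    im,d=eyes.grab_frame(n); np.savez(n+".npz",im=im,d=d)
    cv2.imwrite(f"pics/{n}.png",im[...,::-1])
    P=points(n,d); hsv=cv2.cvtColor(im,cv2.COLOR_RGB2HSV)
    m=cv2.inRange(hsv,(40,90,40),(85,255,255))*(d>0)
    k,l,s,ce=cv2.connectedComponentsWithStats(m.astype(np.uint8))
    for i in range(1,k):
        if s[i,4]>25:
            q=P[l==i]; print(s[i],ce[i].round(),np.median(q,0).round(3),q.min(0).round(3),q.max(0).round(3))
E
```

```text
{'clock': np.float64(0.0), 'joints': array([-0.108,  0.478,  0.022,  1.556, -0.012,  1.109, -0.083]), 'qvel': array([-0.001, -0.001,  0.001,  0.001, -0.001, -0.   , -0.   ]), 'tau': array([-1.0000e-03, -5.9644e+01,  1.6080e+00, -2.8119e+01,  1.2000e-02,
        9.0000e-03,  0.0000e+00]), 'tcp_pos': array([ 0.674, -0.   ,  0.244]), 'orientation': array([-2.221e+00, -2.221e+00,  2.000e-03]), 'contact_force': array([ 0.083, -0.942, -0.187]), 'moment': array([ 0.004,  0.014, -0.009]), 'gripper_force': np.float64(0.0), 'grip_width': np.float64(0.086)}
scene {'fov_y': 49.48817057213358, 'cx': 253.0522532014157, 'cy': 190.0776617093975, 'k1': -0.13446723861611343, 'origin': array([1.16898232, 0.65932831, 1.00579977]), 'attitude': array([0.36521108, 0.93165001, 2.2873905 ])}
[301   0  39  32 611] [323.  13.] [-0.761 -0.925  0.031] [-0.844 -1.118 -0.048] [-0.735 -0.806  0.128]
[ 389    3   65   79 1795] [419.  48.] [-0.762 -0.276  0.08 ] [-1.148 -0.619 -0.048] [0.097 0.032 0.544]
[346   5  11  37 123] [350.  28.] [-0.762 -0.722 -0.007] [-0.82  -0.786 -0.044] [-0.742 -0.661  0.126]
[458  32  2
[... 3286 characters left out ...]
2. 158.] [-0.762  1.328 -0.513] [-0.797  1.207 -0.553] [-0.75   1.459 -0.434]
[236 228   9  17 113] [240. 236.] [ 0.489 -0.148  0.12 ] [ 0.48  -0.153  0.081] [ 0.501 -0.106  0.129]
[197 259  15  15 165] [204. 267.] [ 0.38  -0.196  0.074] [ 0.361 -0.207  0.053] [ 0.399 -0.177  0.09 ]
[233 266  11  11 119] [238. 271.] [ 0.465 -0.23   0.075] [ 0.452 -0.236  0.001] [ 0.481 -0.158  0.084]
[ 299  299  213   85 3641] [400. 338.] [ 0.79  -0.491  0.131] [ 0.55  -0.696 -0.749] [ 1.661 -0.109  0.143]
[380 355  25  29 126] [388. 377.] [ 0.755 -0.576  0.005] [ 0.7   -0.614 -0.001] [ 0.791 -0.555  0.135]
[436 367  18  11  97] [443. 372.] [ 0.896 -0.595  0.004] [ 0.811 -0.639 -0.001] [ 0.926 -0.58   0.138]
```

View pics/scene.png

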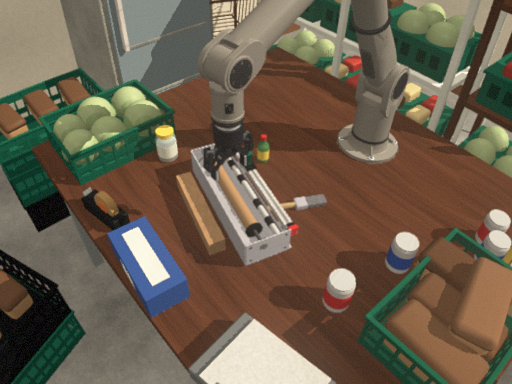

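View pics/side.png

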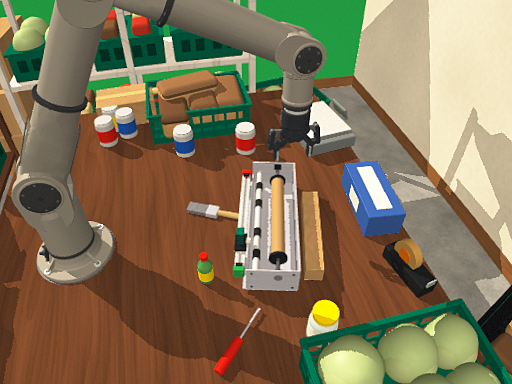

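```bash
python3 - <<'E'
from h import *
boxes={"side":{"grip":(228,220,254,250),"gcap":(226,260,250,282),"rcap":(232,160,256,184)},"scene":{"rcap":(282,218,304,242),"grip":(240,145,256,170)}}
for n,b in boxes.items():
    z=np.load(n+".npz"); im,d=z["im"],z["d"]; P=points(n,d); hsv=cv2.cvtColor(im,cv2.COLOR_RGB2HSV)
    for k,(x0,y0,x1,y1) in b.items():
        m=cv2.inRange(hsv,(40,90,40),(85,255,255)) if k!="rcap" else cv2.inRange(hsv,(0,150,80),(8,255,255))|cv2.inRange(hsv,(172,150,80),(180,255,255))
        w=np.zeros_like(m); w[y0:y1,x0:x1]=1; q=P[(m>0)&(w>0)&(d>0)]
        top=q[:,2].copy(); zt=np.percentile(top,92); t=q[(top>zt-.006)]
        print(n,k,len(q),"med",np.median(q,0).round(3),"ztop",zt.round(3),"topmid",((np.percentile(t,5,axis=0)+np.percentile(t,95,axis=0))/2).round(3),np.percentile(t,[5,95],axis=0).round(3).tolist())
z=np.load("side.npz");P=points("side",z["d"])
# dispenser top rims: points 95..108mm high
q=P[(P[...,2]>.095)&(P[...,2]<.110)&(P[...,0]>.4)&(P[...,0]<.75)&(P[...,1]>-.3)&(P[...,1]<.3)]
print(len(q)); rc=cv2.minAreaRect((q[:,:2]*1000).astype(np.float32)); print(rc)
cv2.imwrite("pics/c.png",cv2.resize(z["im"][155:295,190:330,::-1],(560,560),interpolation=cv2.INTER_CUBIC))
E
```

```text
side grip 113 med [ 0.489 -0.148  0.12 ] ztop 0.127 topmid [ 0.491 -0.14   0.126] [[0.482, -0.152, 0.123], [0.499, -0.128, 0.129]]
side gcap 119 med [ 0.465 -0.23   0.075] ztop 0.083 topmid [ 0.467 -0.227  0.081] [[0.455, -0.234, 0.079], [0.479, -0.22, 0.084]]
side rcap 44 med [0.573 0.158 0.078] ztop 0.082 topmid [0.571 0.156 0.08 ] [[0.56, 0.145, 0.078], [0.582, 0.168, 0.082]]
scene rcap 84 med [0.566 0.161 0.069] ztop 0.083 topmid [0.572 0.158 0.081] [[0.561, 0.149, 0.078], [0.583, 0.167, 0.084]]
scene grip 35 med [ 0.496 -0.124  0.122] ztop 0.283 topmid [0.617 0.011 0.287] [[0.611, 0.007, 0.282], [0.622, 0.014, 0.292]]
741
((594.1868286132812, -53.21269226074219), (446.8493957519531, 170.15745544433594), 74.3993148803711)
```

View pics/c.png

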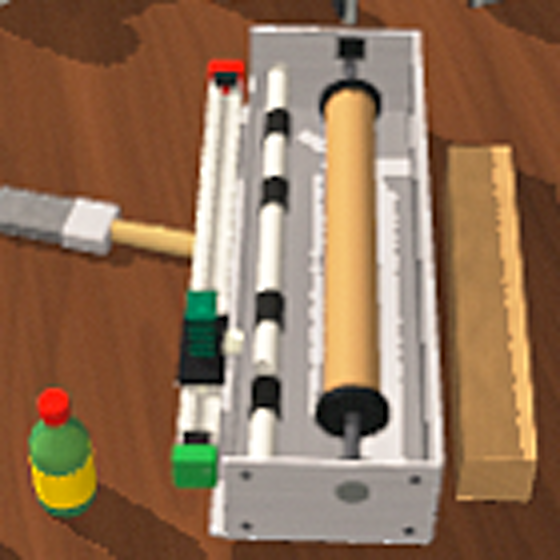

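Request:
arm_command --plan "-0.028 -0.0367 0 0;-0.028 -0.0367 0 0;-0.028 -0.0367 0 0;-0.028 -0.0367 0 0;-0.028 -0.0367 0 0;0 0 0 -10.69;0 0 0 -10.69;0 0 0 -10.69;0 0 0 -10.69;0 0 0 -10.69;0 0 0 -10.69;0 0 0 -10.69;0 0 0 0;0 0 0 0" --hand -1

```text
clock: 1.85
tcp_pos: [0.4913, -0.1401, 0.2451]
orientation: [-0.421, -3.113, -0.0]
contact_force: [-0.3, 0.2, -0.2]
grip_width: 0.085
gripper_force: 0.0
```

```bash
python3 - <<'E'
from h import *
o=r.get_obs(); print(o["clock"],o["tcp_pos"],R.from_rotvec(o["orientation"]).as_matrix().round(3).tolist(),o["contact_force"])
for n in("wrist","side"):
    im,d=eyes.grab_frame(n); cv2.imwrite(f"pics/{n}1.png",im[...,::-1]); P=points(n,d,o)
    hsv=cv2.cvtColor(im,cv2.COLOR_RGB2HSV); m=cv2.inRange(hsv,(40,90,40),(85,255,255))*(d>0)
    k,l,s,ce=cv2.connectedComponentsWithStats((m>0).astype(np.uint8))
    for i in range(1,k):
        q=P[l==i]; c=np.median(q,0)
        if s[i,4]>40 and abs(c[0]-.48)<.1 and abs(c[1]+.18)<.12:
            t=q[q[:,2]>np.percentile(q[:,2],92)-.006]
            print(n,s[i],c.round(3),((np.percentile(t,3,axis=0)+np.percentile(t,97,axis=0))/2).round(4),len(t), cv2.minAreaRect((t[:,:2]*1000).astype(np.float32)))
E
```

```text
1.85 [ 0.49133761 -0.14005034  0.24513662] [[-0.964, 0.265, -0.0], [0.265, 0.964, 0.0], [0.0, -0.0, -1.0]] [-0.31048307  0.23353687 -0.17140699]
wrist [173  62  36  41 788] [ 0.388 -0.176  0.075] [ 0.3822 -0.1825  0.0811] 293 ((383.78778076171875, -181.87522888183594), (21.85018539428711, 29.956581115722656), 61.18403625488281)
wrist [170 155  18  32 404] [ 0.465 -0.224  0.079] [ 0.4679 -0.2247  0.0783] 339 ((467.6101379394531, -225.11734008789062), (14.639881134033203, 29.05318260192871), 74.9378433227539)
wrist [247 166  29  30 800] [ 0.488 -0.136  0.125] [ 0.4914 -0.1362  0.1254] 599 ((491.6352844238281, -136.1584014892578), (25.552175521850586, 21.02352523803711), 75.2346420288086)
side [236 228   9  17 116] [ 0.49  -0.147  0.12 ] [ 0.4908 -0.1389  0.1256] 56 ((491.4175109863281, -139.399169921875), (26.487768173217773, 18.957080841064453), 81.36479187011719)
side [233 266  11  11 119] [ 0.465 -0.23   0.074] [ 0.4665 -0.2259  0.0803] 56 ((466.6730041503906, -224.5531463623047), (16.348987579345703, 26.85300636291504), 77.4863510131836)
```

View pics/wrist1.png

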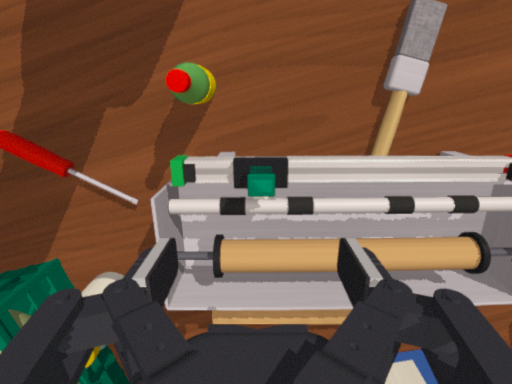

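Request:
arm_command --plan "0 0.0015 0.03 0;0 0 0.03 0;0 0 0.03 0;0 0 0.025 0;0 0 0.015 0;0 0 0.008 0;0 0 0 0;0 0 0 0"

```text
clock: 2.95
tcp_pos: [0.4925, -0.1387, 0.108]
orientation: [0.415, 3.113, -0.0]
contact_force: [0.3, 0.5, 0.5]
grip_width: 0.0853
gripper_force: 0.0
```

Request:
arm_command --plan "0 0 0 0;0 0 0 0;0 0 0 0;0 0 0 0;0 0 0 0;0 0 0 0;0 0 0 0;0 0 0 0" --hand 1 --grip_force 40

```text
clock: 3.95
tcp_pos: [0.4921, -0.1385, 0.1076]
orientation: [0.415, 3.114, 0.0]
contact_force: [-0.8, 0.9, 5.1]
grip_width: 0.0256
gripper_force: 42.4
```

Request:
arm_command --plan "0 0.001 0 0;0 0.003 0 0;0 0.004 0 0;0 0.004 0 0;0 0.004 0 0;0 0.004 0 0;0 0.004 0 0;0 0.004 0 0;0 0.004 0 0;0 0.004 0 0;0 0.004 0 0"

```text
clock: 5.32
tcp_pos: [0.5022, -0.1005, 0.1076]
orientation: [-0.416, -3.114, 0.001]
contact_force: [-1.5, -1.3, 7.0]
grip_width: 0.0252
gripper_force: 42.6
```

Request:
arm_command --plan "0 0.004 0 0;0 0.004 0 0"

```text
clock: 5.58
tcp_pos: [0.5043, -0.0928, 0.1076]
orientation: [-0.416, -3.114, 0.001]
contact_force: [-2.3, -1.4, 5.5]
grip_width: 0.0254
gripper_force: 42.6
```

Request:
arm_command --plan "0 0.004 0 0;0 0.004 0 0"

```text
clock: 5.82
tcp_pos: [0.5064, -0.0851, 0.1076]
orientation: [-0.415, -3.114, 0.001]
contact_force: [-1.4, -1.4, 5.9]
grip_width: 0.0256
gripper_force: 42.6
```

Request:
arm_command --plan "0 0.004 0 0;0 0.004 0 0"

```text
clock: 6.08
tcp_pos: [0.5085, -0.0773, 0.1076]
orientation: [-0.415, -3.114, 0.001]
contact_force: [-2.7, -1.7, 6.1]
grip_width: 0.0253
gripper_force: 42.6
```

Request:
arm_command --plan "0 0.004 0 0;0 0.004 0 0"

```text
clock: 6.32
tcp_pos: [0.5106, -0.0696, 0.1076]
orientation: [-0.415, -3.114, 0.001]
contact_force: [-3.0, -1.9, 6.7]
grip_width: 0.0255
gripper_force: 42.6
```

Request:
arm_command --plan "0 0.004 0 0;0 0.004 0 0"

```text
clock: 6.58
tcp_pos: [0.512, -0.0642, 0.1076]
orientation: [-0.417, -3.113, 0.005]
contact_force: [-4.8, -9.0, 10.0]
grip_width: 0.0255
gripper_force: 43.0
```

Request:
arm_command --plan "0 0.004 0 0;0 0.004 0 0"

```text
clock: 6.82
tcp_pos: [0.5139, -0.0574, 0.1076]
orientation: [-0.419, -3.112, 0.007]
contact_force: [-5.2, -8.9, 11.0]
grip_width: 0.0255
gripper_force: 43.1
```

Request:
arm_command --plan "0 0.004 0 0;0 0.004 0 0"

```text
clock: 7.08
tcp_pos: [0.516, -0.0495, 0.1076]
orientation: [-0.419, -3.112, 0.007]
contact_force: [-4.8, -8.8, 10.5]
grip_width: 0.0251
gripper_force: 43.1
```

Request:
arm_command --plan "0 0.004 0 0;0 0.004 0 0"

```text
clock: 7.32
tcp_pos: [0.5184, -0.0404, 0.1076]
orientation: [-0.418, -3.113, 0.004]
contact_force: [-2.8, -2.9, 7.1]
grip_width: 0.0253
gripper_force: 42.9
```

Request:
arm_command --plan "0.0003 0.004 0 0;0.0003 0.005 0 0;0.0003 0.006 0 0;0 0.006 0 0;0 0.006 0 0;0 0.006 0 0;0 0.006 0 0"

```text
clock: 8.2
tcp_pos: [0.5292, 0.0, 0.1076]
orientation: [0.415, 3.113, 0.0]
contact_force: [0.4, -1.4, 5.1]
grip_width: 0.0256
gripper_force: 42.5
```

Request:
arm_command --plan "0 0.007 0 0;0 0.007 0 0;0 0.007 0 0;0 0.007 0 0;0 0.007 0 0;0 0.007 0 0;0 0.007 0 0;0 0.007 0 0;0 0.007 0 0;0 0.007 0 0;0 0.007 0 0;0 0.005 0 0;0 0.003 0 0;0 0.002 0 0"

```text
clock: 9.95
tcp_pos: [0.5517, 0.0841, 0.1076]
orientation: [0.414, 3.113, 0.0]
contact_force: [1.1, -2.2, 5.2]
grip_width: 0.0255
gripper_force: 42.6
```

Request:
arm_command --plan "0 0.002 0 0;0 0.002 0 0;0 0.002 0 0;0 0.002 0 0"

```text
clock: 10.45
tcp_pos: [0.5538, 0.0917, 0.1076]
orientation: [0.415, 3.113, 0.0]
contact_force: [0.6, -1.0, 5.7]
grip_width: 0.0253
gripper_force: 42.6
```

Request:
arm_command --plan "0 0.002 0 0;0 0.002 0 0;0 0.002 0 0;0 0.002 0 0;0 0.001 0 0;0 0.001 0 0"

```text
clock: 11.2
tcp_pos: [0.5564, 0.1014, 0.1076]
orientation: [0.414, 3.113, 0.0]
contact_force: [0.8, -2.0, 5.3]
grip_width: 0.0252
gripper_force: 42.6
```

Request:
arm_command --plan "0 0.001 0 0;0 0.001 0 0;0 0.001 0 0"

```text
clock: 11.58
tcp_pos: [0.5572, 0.1043, 0.1076]
orientation: [0.415, 3.113, 0.0]
contact_force: [0.4, -2.0, 5.1]
grip_width: 0.0257
gripper_force: 42.6
```

Request:
arm_command --plan "0 0.001 0 0;0 0.001 0 0"

```text
clock: 11.82
tcp_pos: [0.5577, 0.1062, 0.1076]
orientation: [0.415, 3.113, 0.0]
contact_force: [0.6, -2.6, 5.8]
grip_width: 0.0255
gripper_force: 42.6
```

Request:
arm_command --plan "0 0.001 0 0;0 0.001 0 0"

```text
clock: 12.08
tcp_pos: [0.5582, 0.1082, 0.1076]
orientation: [0.414, 3.113, 0.0]
contact_force: [1.0, -2.3, 5.2]
grip_width: 0.0255
gripper_force: 42.6
```

Request:
arm_command --plan "0 0.001 0 0;0 0.001 0 0"

```text
clock: 12.32
tcp_pos: [0.5587, 0.1101, 0.1076]
orientation: [0.415, 3.113, 0.0]
contact_force: [0.3, -1.8, 5.7]
grip_width: 0.0249
gripper_force: 42.6
```

Request:
arm_command --plan "0 0.0005 0 0;0 0.0005 0 0"

```text
clock: 12.58
tcp_pos: [0.559, 0.1111, 0.1076]
orientation: [0.414, 3.113, 0.0]
contact_force: [0.8, -1.0, 5.5]
grip_width: 0.0251
gripper_force: 42.6
```

Request:
arm_command --plan "0 0.0005 0 0;0 0.0005 0 0;0 0.0005 0 0"

```text
clock: 12.95
tcp_pos: [0.5592, 0.1119, 0.1076]
orientation: [0.415, 3.114, -0.001]
contact_force: [-0.2, -3.9, 7.0]
grip_width: 0.0252
gripper_force: 42.7
```

Request:
arm_command --plan "0 0.0005 0 0;0 0.0005 0 0;0 0 0 0"

```text
clock: 13.32
tcp_pos: [0.5593, 0.1123, 0.1076]
orientation: [0.416, 3.114, -0.002]
contact_force: [-0.3, -4.4, 7.2]
grip_width: 0.0255
gripper_force: 42.9
```

Request:
arm_command --plan "0 0.0005 0 0;0 0.0005 0 0;0 0 0 0;0 0 0 0"

```text
clock: 13.82
tcp_pos: [0.5595, 0.1126, 0.1076]
orientation: [-0.416, -3.114, 0.003]
contact_force: [-0.6, -5.8, 8.7]
grip_width: 0.0256
gripper_force: 43.0
```

Request:
arm_command --plan "0 0.0005 0 0;0 0.0005 0 0;0 0 0 0;0 0 0 0"

```text
clock: 14.32
tcp_pos: [0.5596, 0.113, 0.1076]
orientation: [-0.417, -3.113, 0.004]
contact_force: [-1.8, -7.3, 10.5]
grip_width: 0.0252
gripper_force: 43.1
```

Request:
arm_command --plan "0 -0.002 0 0;0 -0.004 0 0;0 -0.006 0 0;0 -0.008 0 0;0 -0.008 0 0;0 -0.008 0 0;0 -0.008 0 0;0 -0.008 0 0;0 -0.008 0 0;0 -0.008 0 0;0 -0.008 0 0;0 -0.008 0 0;0 -0.008 0 0;0 -0.008 0 0;0 -0.008 0 0;0 -0.008 0 0;0 -0.008 0 0;0 -0.006 0 0;0 -0.005 0 0;0 -0.003 0 0"

```text
clock: 16.82
tcp_pos: [0.5241, -0.0188, 0.1076]
orientation: [0.415, 3.113, 0.0]
contact_force: [4.0, 0.2, 4.6]
grip_width: 0.0255
gripper_force: 42.5
```

Request:
arm_command --plan "0 -0.002 0 0;0 -0.002 0 0"

```text
clock: 17.08
tcp_pos: [0.5231, -0.0224, 0.1076]
orientation: [0.415, 3.113, 0.0]
contact_force: [3.9, 0.7, 5.0]
grip_width: 0.0253
gripper_force: 42.5
```

Request:
arm_command --plan "0 -0.002 0 0;0 -0.002 0 0"

```text
clock: 17.32
tcp_pos: [0.5221, -0.0262, 0.1076]
orientation: [0.415, 3.113, 0.0]
contact_force: [4.4, 0.6, 4.5]
grip_width: 0.0256
gripper_force: 42.5
```

Request:
arm_command --plan "0 -0.002 0 0;0 -0.002 0 0"

```text
clock: 17.58
tcp_pos: [0.521, -0.0301, 0.1076]
orientation: [0.415, 3.113, 0.0]
contact_force: [4.4, 0.3, 4.9]
grip_width: 0.0254
gripper_force: 42.5
```

Request:
arm_command --plan "0 -0.002 0 0;0 -0.002 0 0"

```text
clock: 17.82
tcp_pos: [0.52, -0.0339, 0.1076]
orientation: [0.415, 3.113, 0.0]
contact_force: [4.9, -0.0, 4.6]
grip_width: 0.0253
gripper_force: 42.5
```

Request:
arm_command --plan "0 -0.002 0 0;0 -0.002 0 0"

```text
clock: 18.08
tcp_pos: [0.5191, -0.0373, 0.1076]
orientation: [0.414, 3.113, 0.001]
contact_force: [4.4, 2.9, 4.2]
grip_width: 0.025
gripper_force: 42.4
```

Request:
arm_command --plan "0 -0.002 0 0;0 -0.002 0 0"

```text
clock: 18.32
tcp_pos: [0.5184, -0.0398, 0.1076]
orientation: [0.413, 3.112, 0.004]
contact_force: [5.0, 6.4, 4.4]
grip_width: 0.0252
gripper_force: 42.3
```

Request:
arm_command --plan "0 -0.002 0 0;0 -0.002 0 0"

```text
clock: 18.58
tcp_pos: [0.5176, -0.0426, 0.1076]
orientation: [0.411, 3.112, 0.005]
contact_force: [7.3, 6.7, 2.6]
grip_width: 0.0252
gripper_force: 42.3
```

Request:
arm_command --plan "0 -0.002 0 0;0 -0.002 0 0"

```text
clock: 18.82
tcp_pos: [0.5167, -0.0461, 0.1077]
orientation: [0.411, 3.112, 0.006]
contact_force: [6.2, 8.5, 2.3]
grip_width: 0.0255
gripper_force: 42.1
```

Request:
arm_command --plan "0 -0.002 0 0;0 -0.002 0 0"

```text
clock: 19.08
tcp_pos: [0.5156, -0.0502, 0.1076]
orientation: [0.411, 3.112, 0.005]
contact_force: [6.0, 7.9, 3.3]
grip_width: 0.0252
gripper_force: 42.3
```

Request:
arm_command --plan "0 -0.002 0 0;0 -0.002 0 0"

```text
clock: 19.32
tcp_pos: [0.5145, -0.0542, 0.1076]
orientation: [0.411, 3.112, 0.005]
contact_force: [6.2, 9.1, 2.9]
grip_width: 0.0255
gripper_force: 42.2
```

Request:
arm_command --plan "0 -0.002 0 0;0 -0.002 0 0"

```text
clock: 19.58
tcp_pos: [0.5135, -0.058, 0.1076]
orientation: [0.411, 3.112, 0.005]
contact_force: [5.7, 7.3, 3.0]
grip_width: 0.0254
gripper_force: 42.3
```

Request:
arm_command --plan "0 -0.002 0 0;0 -0.002 0 0"

```text
clock: 19.82
tcp_pos: [0.5122, -0.0629, 0.1076]
orientation: [0.412, 3.112, 0.003]
contact_force: [4.7, 4.0, 5.4]
grip_width: 0.0253
gripper_force: 42.4
```

Request:
arm_command --plan "-0.0002 -0.004 0 0;-0.0002 -0.006 0 0;-0.0002 -0.007 0 0;0 -0.007 0 0;0 -0.007 0 0;0 -0.007 0 0;0 -0.007 0 0;0 -0.007 0 0;0 -0.007 0 0;0 -0.007 0 0;0 -0.007 0 0;0 -0.007 0 0;0 -0.007 0 0;0 -0.006 0 0;0 -0.005 0 0;0 -0.003 0 0;0 -0.002 0 0"

```text
clock: 21.95
tcp_pos: [0.485, -0.1642, 0.1076]
orientation: [0.415, 3.113, 0.0]
contact_force: [4.1, 0.3, 6.4]
grip_width: 0.0251
gripper_force: 42.7
```

Request:
arm_command --plan "0 -0.002 0 0;0 -0.001 0 0;0 -0.001 0 0;0 -0.001 0 0"

```text
clock: 22.45
tcp_pos: [0.4837, -0.1689, 0.1076]
orientation: [0.414, 3.113, 0.0]
contact_force: [3.6, 1.1, 6.1]
grip_width: 0.0254
gripper_force: 42.6
```

Request:
arm_command --plan "0 -0.001 0 0;0 -0.001 0 0;0 -0.001 0 0"

```text
clock: 22.82
tcp_pos: [0.483, -0.1717, 0.1076]
orientation: [0.414, 3.113, 0.0]
contact_force: [4.7, 1.0, 6.1]
grip_width: 0.0254
gripper_force: 42.6
```

Request:
arm_command --plan "0 -0.001 0 0;0 -0.001 0 0;0 -0.001 0 0"

```text
clock: 23.2
tcp_pos: [0.4822, -0.1746, 0.1076]
orientation: [0.414, 3.113, 0.0]
contact_force: [3.8, 0.6, 5.5]
grip_width: 0.0254
gripper_force: 42.6
```

Request:
arm_command --plan "0 -0.001 0 0;0 -0.001 0 0"

```text
clock: 23.45
tcp_pos: [0.4817, -0.1766, 0.1076]
orientation: [0.414, 3.113, 0.0]
contact_force: [4.0, -0.1, 4.7]
grip_width: 0.0257
gripper_force: 42.6
```

Request:
arm_command --plan "0 -0.0005 0 0;0 -0.0005 0 0;0 -0.0005 0 0"

```text
clock: 23.82
tcp_pos: [0.4813, -0.178, 0.1076]
orientation: [0.414, 3.113, 0.0]
contact_force: [4.2, -0.5, 5.6]
grip_width: 0.0256
gripper_force: 42.6
```

Request:
arm_command --plan "0 -0.0005 0 0;0 -0.0005 0 0;0 0 0 0"

```text
clock: 24.2
tcp_pos: [0.4811, -0.1787, 0.1076]
orientation: [0.414, 3.113, 0.001]
contact_force: [3.9, 1.4, 6.3]
grip_width: 0.0255
gripper_force: 42.6
```

Request:
arm_command --plan "0 -0.0005 0 0;0 -0.0005 0 0;0 0 0 0"

```text
clock: 24.58
tcp_pos: [0.481, -0.1791, 0.1076]
orientation: [0.414, 3.113, 0.002]
contact_force: [5.3, 2.2, 5.8]
grip_width: 0.0257
gripper_force: 42.7
```

Request:
arm_command --plan "0 -0.0005 0 0;0 -0.0005 0 0;0 0 0 0"

```text
clock: 24.95
tcp_pos: [0.4809, -0.1795, 0.1076]
orientation: [0.413, 3.113, 0.003]
contact_force: [4.3, 2.9, 5.8]
grip_width: 0.0254
gripper_force: 42.7
```

Request:
arm_command --plan "0 -0.0005 0 0;0 -0.0005 0 0;0 -0.0005 0 0;0 0 0 0;0 0 0 0"

```text
clock: 25.58
tcp_pos: [0.4807, -0.1801, 0.1076]
orientation: [0.412, 3.113, 0.004]
contact_force: [5.7, 6.1, 6.6]
grip_width: 0.0258
gripper_force: 42.7
```

Request:
arm_command --plan "0 -0.0005 0 0;0 -0.0005 0 0;0 0 0 0;0 0 0 0;0 0 0 0"

```text
clock: 26.2
tcp_pos: [0.4806, -0.1806, 0.1076]
orientation: [0.411, 3.113, 0.005]
contact_force: [6.1, 7.6, 7.2]
grip_width: 0.0256
gripper_force: 42.7
```

Request:
arm_command --plan "0 0.003 0 0;0 0.004 0 0;0 0.006 0 0;0 0.007 0 0;0 0.007 0 0;0 0.007 0 0;0 0.007 0 0;0 0.007 0 0;0 0.007 0 0;0 0.007 0 0;0 0.007 0 0;0 0.007 0 0;0 0.007 0 0;0 0.007 0 0;0 0.006 0 0;0 0.005 0 0;0 0.003 0 0;0 0.002 0 0"

```text
clock: 28.45
tcp_pos: [0.5071, -0.0822, 0.1076]
orientation: [0.416, 3.114, -0.002]
contact_force: [2.9, -3.2, 7.3]
grip_width: 0.0252
gripper_force: 42.7
```

Request:
arm_command --plan "0 0.002 0 0;0 0.002 0 0"

```text
clock: 28.7
tcp_pos: [0.5081, -0.0784, 0.1075]
orientation: [0.416, 3.114, -0.002]
contact_force: [2.7, -2.4, 7.8]
grip_width: 0.0251
gripper_force: 42.8
```

Request:
arm_command --plan "0 0.002 0 0;0 0.002 0 0"

```text
clock: 28.95
tcp_pos: [0.5091, -0.0746, 0.1075]
orientation: [0.416, 3.114, -0.002]
contact_force: [2.5, -2.8, 7.4]
grip_width: 0.0254
gripper_force: 42.8
```

Request:
arm_command --plan "0 0.002 0 0;0 0.002 0 0"

```text
clock: 29.2
tcp_pos: [0.5101, -0.0708, 0.1075]
orientation: [0.416, 3.114, -0.002]
contact_force: [2.5, -2.7, 7.8]
grip_width: 0.0255
gripper_force: 42.8
```

Request:
arm_command --plan "0 0.002 0 0;0 0.002 0 0"

```text
clock: 29.45
tcp_pos: [0.5109, -0.0678, 0.1076]
orientation: [-0.417, -3.113, 0.004]
contact_force: [1.0, -6.5, 9.6]
grip_width: 0.0258
gripper_force: 42.9
```

Request:
arm_command --plan "0 0.002 0 0;0 0.002 0 0"

```text
clock: 29.7
tcp_pos: [0.5116, -0.0653, 0.1076]
orientation: [-0.418, -3.113, 0.006]
contact_force: [0.3, -9.5, 11.0]
grip_width: 0.0253
gripper_force: 43.1
```

Request:
arm_command --plan "0 0.002 0 0;0 0.002 0 0"

```text
clock: 29.95
tcp_pos: [0.5124, -0.0623, 0.1076]
orientation: [-0.419, -3.112, 0.007]
contact_force: [0.2, -10.6, 11.6]
grip_width: 0.0254
gripper_force: 43.2
```

Request:
arm_command --plan "0 0.002 0 0;0 0.002 0 0;0 0.002 0 0;0 0.002 0 0;0 0.002 0 0;0 0 0 0;0 -0.001 0 0;0 -0.001 0 0;0 0 0 0;0 0 0 0"

```text
clock: 31.2
tcp_pos: [0.5152, -0.052, 0.1076]
orientation: [-0.417, -3.114, 0.003]
contact_force: [2.0, -3.6, 9.0]
grip_width: 0.0253
gripper_force: 43.0
```

Release, then lift straight up.

Request:
arm_command --plan "0 0 0 0;0 0 0 0;0 0 0 0;0 0 0 0;0 0 0 0;0 0 0 0;0 0 0 0;0 0 0 0" --hand -1

```text
clock: 32.2
tcp_pos: [0.5156, -0.0502, 0.1073]
orientation: [0.415, 3.114, 0.0]
contact_force: [0.5, -0.7, -0.6]
grip_width: 0.0856
gripper_force: 0.0
```

Request:
arm_command --plan "0 0 -0.005 0;0 0 -0.015 0;0 0 -0.03 0;0 0 -0.03 0;0 0 -0.03 0;0 0 -0.03 0;0 0 0 0;0 0 0 0;0 0 0 0"

```text
clock: 33.33
tcp_pos: [0.5149, -0.0501, 0.2465]
orientation: [-0.414, -3.112, 0.0]
contact_force: [-0.0, 0.0, 0.1]
grip_width: 0.0858
gripper_force: 0.0
```

```bash
python3 - <<'E'
from h import *
o=r.get_obs(); print(o["clock"],o["tcp_pos"],o["contact_force"],o["grip_width"])
for n in("wrist","side"):
    im,d=eyes.grab_frame(n); cv2.imwrite(f"pics/{n}2.png",im[...,::-1]); P=points(n,d,o)
    hsv=cv2.cvtColor(im,cv2.COLOR_RGB2HSV); m=cv2.inRange(hsv,(40,90,40),(85,255,255))*(d>0)
    k,l,s,ce=cv2.connectedComponentsWithStats((m>0).astype(np.uint8))
    for i in range(1,k):
        q=P[l==i]; c=np.median(q,0)
        if s[i,4]>40 and abs(c[0]-.5)<.1 and abs(c[1]+.1)<.15:
            t=q[q[:,2]>np.percentile(q[:,2],92)-.006]
            print(n,s[i],((np.percentile(t,3,axis=0)+np.percentile(t,97,axis=0))/2).round(4))
E
```

```text
33.325 [ 0.51488844 -0.0501238   0.24651332] [-0.01875822  0.0056623   0.1244536 ] 0.08579012359754308
wrist [ 87 156  25  31 402] [ 0.4684 -0.2248  0.0787]
wrist [241 166  29  31 815] [ 0.5142 -0.0518  0.1253]
side [238 205   8  16 101] [ 0.5137 -0.0538  0.1266]
side [233 266  11  11 119] [ 0.4671 -0.2259  0.0813]
```

View pics/side2.png

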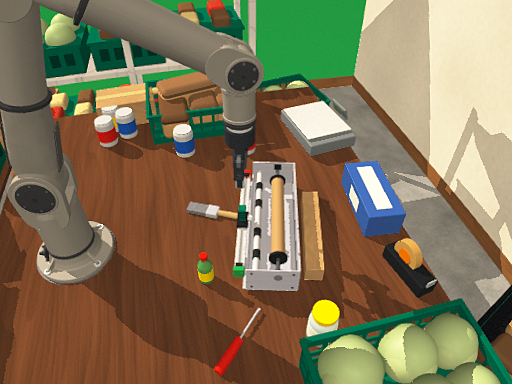

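The picture shows the carriage's grip at (242,213), with the gripper clear above it. Nothing else has moved. The grip's measured y is about -0.053, against a tight-place middle of -0.053.

```bash
python3 -c "
from bench import ticket
print(ticket.hand_in())"
```

```text
the job is handed in; nothing more can be done
None
```

I stroked the carriage out to the red-end buffer and back to the green-end buffer, peaking at roughly 7–9 N at the hand at each end. I then left it on the tight place, about 18 mm to the green side of the rail's middle, let go and handed the job in; no verdict came back.

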